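# Slide the aperture sled through the gap to the light source

## Robot

A 6-joint arm with a two-finger parallel gripper is mounted at the origin on the work surface. World frame = base frame: x ahead of the robot, y to its left, z up, the work surface at z = 0. Lengths are in m, angles in rad, forces in N, time in s.
With the tool pointing down it reaches from about 0.35 to 0.975 m from the base axis. Payload 4.9 kg.
Tool frame: the origin (TCP) lies on the mounting face of the last link; the fingertips stand 173 mm ahead of it and the grasp point (between the pads) lies 155 mm ahead of it; x points along the fingers, z is the direction in which the jaws open and shut, and the axes are right-handed (so a half turn about x gives the same grasp; the last joint's range is limited). The gripper opens to 85 mm and grips with 20 to 120 N. Pads are 22 mm wide; open, the fingers measure 114 mm over their backs; the gripper's body (76 mm by 85 mm) begins 54 mm behind the grasp point. The pads swing forward as they close: fully open they stand 13 mm farther back than shut.
Start: joints at [1.15, 0.053, 1.613, -0, 1.476, -0.119], TCP at [0.186, 0.597, 0.405] pointing down, gripper open.
Joint ranges: [-3.01, 3.01], [-1.01, 2.22], [0.06, 2.58], [-1.02, 4.17], [0.09, 2.62], [-3.14, 3.14]. Speed limits (rad/s): [2.57, 2.57, 3.14, 3.14, 3.14, 3.14].

## Interface

Orientations are given as a rotation vector (axis times angle).
In Python, from station import get_obs, get_image, get_calibration, finish_job, look_for, masks_of, tip_of gives the robot as it stands.
- The arm moves only by the tool carry_out, never from a script. Its argument "increments" is a list of rows, each a list of 3 entries, a list of its own where there are three numbers: the turn, a rotation vector about the world's x, y, z in units of 0.1 rad (1.0 is 0.1 rad), then the shift along the world's x, y, z in units of 20 mm (1.0 is 20 mm), then the opening, from 0 (shut) to 1 (fully open). A call has 1 to 8 rows; each row shifts and turns the pose as measured when the row begins; what a row does not reach is not made up. A row lasts 1/10 s, in which the tool goes at most 50 mm and 8.59 degrees, less where a joint would pass 70% of its speed; a pose out of reach is approached as far as the arm can. A call with a number of a shift or a turn outside -1 to 1 is refused whole. A call with a gripper value outside its range is refused whole. The fingers move at their own pace and stop on an object; "squeeze" is the grip in N (left out, the last holds). Time passes only in rows, so rows that do not move let the fingers close. It gives the time, the measured TCP pose, the force and the opening at its end, in the units of the state.
- get_obs(): the state, without advancing time (a new reading comes with each control period).
- get_image(name): name is "scene" or "top"; returns (picture, depth): 420x560x3 uint8, blue, green, red; 420x560 float32, m along the optical axis (not along the pixel's ray), 0 where there is no reading.
- get_calibration(name): a dict with "fx", "fy", "cx", "cy" (pixels), "position" and "orientation" of the camera in the world. Camera axes: x right, y down, z forward; pixel columns grow to the right and rows downward; lengths in m; the calibration is good to about 2 mm. A picture is of the moment at which its call begins. get_calibration takes no time and is no camera call.
- finish_job(): hands the job in, once; it reports no verdict.
Trained networks look in the newest picture that a camera, given by its name, has taken for a name from the list of things; names that differ only in an ending like _2 or _b are one class to them, and where a whole thing is asked for, a point or a joint stands for the part that bears it (a point fixed in the world has none). Each returns a list of dicts, best first, with "p" (0 to 1); they miss things now and then, are a little off and sometimes report something else, mostly with a low value. They report only what shows in the picture. A call takes as long as a camera call. They do not tell look-alikes from the thing itself.
- look_for(camera, query): "centre" ([column, row] in pixels, amid what is visible of it).
- masks_of(camera, query): "region" (420x560 bool, what is visible of it) and "centre" ([column, row] in pixels, amid what is visible of it).
- tip_of(camera, query): "centre" ([column, row] in pixels: a listed point, or the origin of a listed thing).
The state is a dict: "t": time; "q": joint angles; "dq": joint speeds; "effort": joint torques, N m; "tool_pos": TCP position; "tool_rot": TCP orientation; "contact_force": force on the tool from outside, world axes, zero at the start; "wrist_torque": the same for the moment, N m; "opening": finger opening in m.
Only numpy, scipy, OpenCV 4.12 (cv2) and the standard library are available. Lean on these libraries where they do the work, as an engineer would, in place of code of your own. Each camera call takes 0.05 s, during which the arm holds its last target.

## Task

Push the aluminium sled with the upright black aperture plate along the bench, through the narrow gap between the two fixed pine blocks, until it is right through and its rounded nose end rests square against the front of the pine cradle under the blue drum. Just push it along with the fingers: it must stay flat on the bench, never lifted or tipped. Leave the other loose things where they are, and draw the fingers clear when done.

Things in the scene. Friction and masses are not known exactly. Their poses are not given: they have to be found in the camera images.
- sled: Loose sled, 0.3 to 0.65 kg, sizes in mm: aluminium base 100 long (its x), 68 wide (y), 30 high, sliding on the bench with ordinary friction. Origin: centre of its underside; +x to its nose, z up. A black plate (66 wide, 30 hole) stands across it at x = 33 to 38, up to 110 high. It starts before the gap, off its centre line to the side away from the robot, turned up to 0.35 rad
- sled_nose (a point): middle of the sled's nose face, 15 mm above its underside (sled x = +50 mm); the two nose corners are rounded with 10 mm radius, leaving a flat 48 mm wide
- sled_rear (a point): middle of the sled's rear face (sled x = -50 mm), 15 mm above its underside; the rear face and both long sides are flat and upright, the base's top is clear behind a plate foot 42 mm high at sled x = 10 to 30 mm
- station: Fixed, sizes in mm: two pine blocks and beyond them a pine cradle with a blue drum. Origin: on the bench, mid-gap; +x is the push direction, through the gap to the cradle (roughly to the robot's left), z up. Cradle's flat front at x = 125, 160 wide, 50 high; drum 140 diameter, axis 90 high, x = 128 to 304. Nose on the cradle puts the sled's rear at x = 25
- gap (a point): middle of the gap between the pine blocks, 20 mm above the bench. Gap 76 mm wide (inner faces at station y = +38 and -38 mm), 30 mm long (x = -15 to 15 mm), open above; each block is 30 mm (x) by 60 mm (y) by 40 mm high
- lens_tube: loose bystander, to be left alone (sizes in mm): black lens tube standing upright, 38 diameter, 55 high, beside the space between one pine block and the cradle; origin at its underside
- screw_jar: loose bystander, to be left alone (sizes in mm): amber jar with a white cap, 52 diameter, 62 high, beside the space between the other pine block and the cradle; origin at its underside
- tape_roll: loose bystander, to be left alone (sizes in mm): green tape roll lying flat, 92 outer diameter, 24 high, lying to the robot's right; origin at its underside
- post_holder: loose bystander, to be left alone (sizes in mm): steel post on a round foot, foot 48 diameter, 60 high, on the robot's side of the approach to the gap; origin at its underside
- driver: loose bystander, to be left alone (sizes in mm): screwdriver with a black handle lying on the far part of the bench; origin at its underside
- wood_offcut: loose bystander, to be left alone (sizes in mm): pine offcut 90 x 50 x 28 lying on the far part of the bench; origin at its underside
- retainer: loose bystander, to be left alone (sizes in mm): flat dark steel ring, 60 outer diameter, 12 high, lying to the robot's right; origin at its underside
Things that resemble listed ones, but are neither listed nor needed, are in the scene too. Several things have the shape of the sled; the one meant has the colours described above.

How it is judged:
On the way:
1. the sled is in the gap, its middle between the two pine blocks (x of sled in the frame of station between -0.03 and 0.03 m and y of sled in the frame of station between -0.012 and 0.012 m and height (world z) of sled below 0.005 m), for 0.05 s.
At the end, for the whole second after the job is handed in: The sled lies flat and at rest beyond the gap: the middle of its nose within 5 mm of the cradle's front face and within 30 mm of the gap's centre line, square to it within 0.09 rad (5 degrees), its rear face past the blocks (x of sled_nose in the frame of station above 0.12 m and x of sled_rear in the frame of station above 0.015 m and y of sled_nose in the frame of station between -0.03 and 0.03 m and angle between the x axis of sled and the x axis of station, either way round below 0.09 rad and angle between sled's own z axis and vertical below 0.05 rad and height (world z) of sled below 0.004 m and linear speed of sled below 0.01 m/s and angular speed of sled below 0.05 rad/s); the robot touches nothing.
It fails at once if the sled is lifted off the bench (over 10 mm) or tipped (over 0.15 rad) (height (world z) of sled above 0.01 m or angle between sled's own z axis and vertical above 0.15 rad).
It fails at once if a loose bystander is moved more than 20 mm (distance of any of lens_tube, screw_jar, tape_roll, post_holder, driver, wood_offcut, retainer from where it was at the start of the episode above 0.02 m).
It also fails if it takes over 72 s, if anything falls off the work surface, if the arm or the gripper's body presses on something with over 40 N, if the wrist force passes 120 N, or if a joint passes its speed limit or range.

## Working session

There is one attempt and no reset: what is moved stays moved. The work goes in short steps, Python scripts to look and compute and a tool call to move; the robot and the scene stay as the last step left them, time stands still between calls to the robot, and variables do not carry over. Pictures are saved under pics/ and viewed, and the job is handed in when it is done.

Besides the shell and the picture viewer there is one more tool, called after ">>>" as name(argument=value, ...), one argument or row to a line, values as JSON. carry_out: Moves the arm, as the interface text tells. Shifts and turns lie within -1 to 1; 1 stands for 20 mm of shift or 0.1 rad of turn. Its arguments: {"type":"object","properties":{"increments":{"type":"array","items":{"type":"array"}},"squeeze":{"type":"number"}},"required":["increments"]}

```bash
ls; mkdir -p pics
cat > h.py <<'E'
import numpy as np, cv2
from scipy.spatial.transform import Rotation as R
from station import *
def cal(n):
    c=get_calibration(n); o=np.array(c['orientation'],float)
    if o.shape==(3,3): M=o
    elif o.size==3: M=R.from_rotvec(o).as_matrix()
    else: M=R.from_quat(o).as_matrix()
    return c,M,np.array(c['position'])
def ray(n,px,z):
    c,M,p=cal(n); d=M@np.array([(px[0]-c['cx'])/c['fx'],(px[1]-c['cy'])/c['fy'],1]); return p+d*(z-p[2])/d[2]
def cloud(n,D):
    c,M,p=cal(n); v,u=np.mgrid[0:420,0:560]
    P=np.stack([(u-c['cx'])/c['fx']*D,(v-c['cy'])/c['fy']*D,D],-1)
    return P@M.T+p
def proj(n,X):
    c,M,p=cal(n); q=(np.array(X)-p)@M; return np.stack([q[...,0]/q[...,2]*c['fx']+c['cx'],q[...,1]/q[...,2]*c['fy']+c['cy']],-1)
E
python3 - <<'E'
from h import *
for n in('scene','top'):
    print(get_calibration(n))
    im,D=get_image(n); cv2.imwrite(f'pics/{n}0.png',im); np.save(f'{n}0.npy',D)
    for q in('sled','lens_tube','screw_jar','post_holder','tape_roll','retainer'):
        print(n,q,[(np.round(r['centre']),round(r['p'],2)) for r in look_for(n,q)][:4])
    for q in('sled_nose','sled_rear','gap','station','sled'):
        print(n,'tip',q,[(np.round(r['centre'],1),round(r['p'],2)) for r in tip_of(n,q)][:4])
print(get_obs())
E
```

```text
pics
{'fx': 429.98725987729404, 'fy': 429.98725987729404, 'cx': 278.1274431507864, 'cy': 214.08469768904465, 'position': array([1.01735796, 0.34376675, 0.88343913]), 'orientation': array([-1.18541245, -2.48411938,  0.80038518])}
scene sled [(array([168., 215.]), 0.79), (array([194., 292.]), 0.73), (array([243., 222.]), 0.68), (array([397., 194.]), 0.64)]
scene lens_tube [(array([350., 236.]), 0.63)]
scene screw_jar [(array([288., 290.]), 0.67)]
scene post_holder [(array([317., 204.]), 0.57), (array([349., 358.]), 0.31)]
scene tape_roll [(array([204., 134.]), 0.65)]
scene retainer [(array([154., 175.]), 0.65)]
scene tip sled_nose [(array([249.3, 233.8]), 0.9), (array([405.6, 188.1]), 0.81), (array([154.5, 226.5]), 0.79), (array([197.1, 311.7]), 0.75)]
scene tip sled_rear [(array([231.7, 209. ]), 0.9), (array([190.7, 272.5]), 0.74), (array([184.8, 205.4]), 0.65), (array([385.6, 219.1]), 0.56)]
scene tip gap [(array([303.6, 243.8]), 0.73)]
scene tip station [(array([301.7, 245.9]), 0.95), (array([361.5, 370.5]), 0.18)]
scene tip sled [(array([172.9, 219.8]), 0.97), (array([241.5, 227.9]
[... 1067 characters left out ...]
, (array([364.3, 161.6]), 0.68), (array([198. , 323.2]), 0.65)]
{'t': 1.2, 'q': array([ 1.14999950e+00,  5.26753319e-02,  1.61290191e+00,  2.62551428e-05,
        1.47599948e+00, -1.18993722e-01]), 'dq': array([-0.00046552,  0.00010576,  0.00023454, -0.00169511, -0.00047952,
       -0.00016147]), 'effort': array([ 2.18880872e-03, -3.93673074e+01, -3.70469820e+01,  5.74705655e-05,
        3.48754538e-04,  3.25982501e-05]), 'tool_pos': array([0.18576069, 0.59673347, 0.40471774]), 'tool_rot': array([-0.98403016,  1.33699021,  0.98408095]), 'contact_force': array([ 0.0936568 , -0.14010662, -0.12094072]), 'wrist_torque': array([0.02905964, 0.04108182, 0.02257516]), 'opening': 0.08544387278443553}
```

View pics/scene0.png

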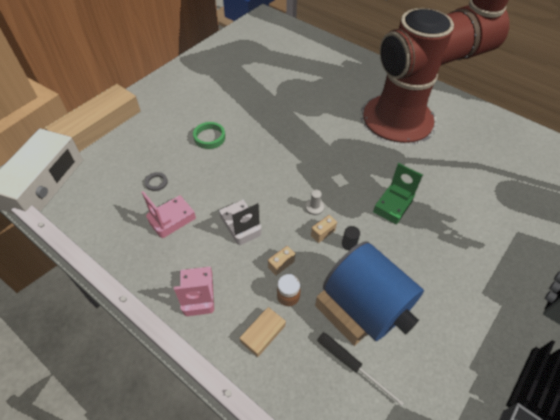

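View pics/top0.png

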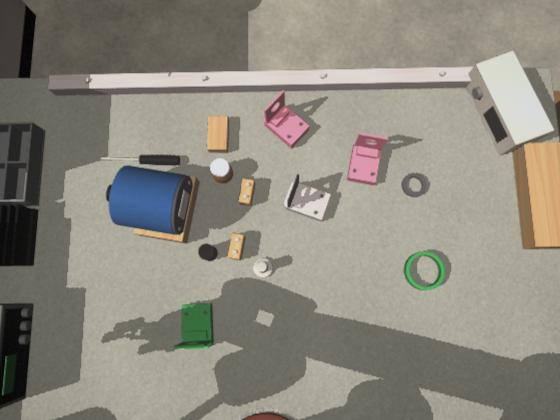

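The real sled (aluminium with a black plate) is at top (308,199), with its nose to the left. The blocks are at (246,192) and (236,246), and the cradle front is near (190,210). Next I'll fit these from depth.

Run:
```python
from h import *
D=np.load('top0.npy'); P=cloud('top',D); im=cv2.imread('pics/top0.png')
print('bench z',np.median(P[300:340,320:400,2]))
def fit(lo,hi,c0,c1,r0,r1,name):
    m=np.zeros(D.shape,bool); m[r0:r1,c0:c1]=1
    m&=(P[...,2]>lo)&(P[...,2]<hi)&(D>0)
    q=P[m][:,:2]; 
    r=cv2.minAreaRect((q*1000).astype(np.float32)); print(name,m.sum(),np.round(q.mean(0),4),'z',np.median(P[m][:,2]).round(4),'rect',np.round(r[0],1),np.round(r[1],1),round(r[2],1)); print(np.round(cv2.boxPoints(r),1).tolist())
    return m
v=im.copy()
for a in[(.034,.05,230,262,172,210,'blkL'),(.034,.05,222,250,228,264,'blkR'),(.022,.04,275,340,170,225,'sledtop'),(.06,.13,275,340,165,225,'plate'),(.04,.056,130,205,165,250,'cradle'),(.03,.09,245,280,250,285,'post'),(.03,.08,205,238,155,188,'jar'),(.03,.08,195,220,240,265,'tube')]:
    m=fit(*a); v[m]=(0,0,255)
cv2.imwrite('pics/fit0.png',cv2.resize(v[100:300,100:380],None,fx=2.8,fy=2.8,interpolation=0))
```

```text
bench z 0.0003980947308876992
blkL 300 [0.6238 0.0417] z 0.0404 rect [631.2  56.4] [61.2 68.8] 79.7
[[591.7999877929688, 32.5], [659.5, 20.200000762939453], [670.5, 80.4000015258789], [602.7999877929688, 92.69999694824219]]
blkR 321 [0.4901 0.0656] z 0.0401 rect [490.6  66. ] [30.6 59.7] 79.8
[[458.5, 56.20000076293945], [517.2999877929688, 45.599998474121094], [522.7000122070312, 75.69999694824219], [463.8999938964844, 86.30000305175781]]
sledtop 878 [ 0.596  -0.1128] z 0.0306 rect [ 600.8 -104.7] [100.3  68.6] 69.3
[[550.9000244140625, -139.5], [615.0999755859375, -163.6999969482422], [650.5999755859375, -69.9000015258789], [586.4000244140625, -45.70000076293945]]
plate 115 [ 0.6109 -0.0717] z 0.1085 rect [612.7 -71.5] [ 5.3 65. ] 69.2
[[581.4000244140625, -62.5], [642.2000122070312, -85.5999984741211], [644.0999755859375, -80.5999984741211], [583.2999877929688, -57.5]]
cradle 511 [0.5438 0.2166] z 0.0497 rect [581.4 202.5] [175.7 166.8] 75.3
[[478.5, 138.60000610351562], [639.9000244140625, 96.4000015258789], [684.2999877929688, 266.29998779296875], [522.9000244140625, 308.5]]
post 97 [0.4395 0.0031] z 0.0599 rect [439.8   3.5] [23.2 22.6] 44.9
[[423.6000061035156, 3.4000000953674316], [439.5, -12.699999809265137], [456.0, 3.700000047683716], [440.0, 19.700000762939453]]
jar 380 [0.6735 0.1015] z 0.0615 rect [675.8 103.3] [48.1 48.3] 60.9
[[643.0, 94.0], [685.2999877929688, 70.5], [708.5999755859375, 112.5], [666.4000244140625, 136.0]]
tube 229 [0.476  0.1317] z 0.0553 rect [476.7 133. ] [36.3 36.5] 32.0
[[451.70001220703125, 138.8000030517578], [471.0, 107.9000015258789], [501.79998779296875, 127.0999984741211], [482.5, 158.10000610351562]]
```

View pics/fit0.png

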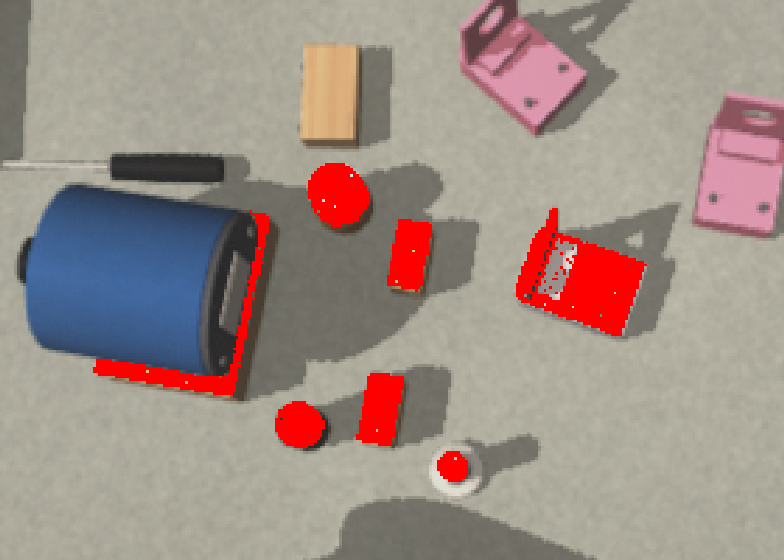

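Run:
```python
from h import *
D=np.load('top0.npy'); P=cloud('top',D); im=cv2.imread('pics/top0.png').astype(int)
# blocks & station
m=np.zeros(D.shape,bool); m[178:208,236:258]=1; m&=(P[...,2]>.035)&(P[...,2]<.045); q=P[m][:,:2]*1000; q=q[q[:,0]<660]
n=cv2.minAreaRect(q[(np.abs(q-np.median(q,0))<[36,25]).all(1)].astype(np.float32)); print('L',n)
o=get_obs(); T=R.from_rotvec(o['tool_rot']).as_matrix(); print('tool axes cols\n',T.round(3), o['opening'])
xs=np.array([.177,.984]); ys=np.array([-.984,.177]); g=np.array([.5575,.054])
# cradle front points
m=np.zeros(D.shape,bool); m[165:250,150:210]=1; m&=(P[...,2]>.047)&(P[...,2]<.053); q=P[m][:,:2]-g
s=np.stack([q@xs,q@ys],1)*1000; print('cradle min x', np.percentile(s[:,0],[1,3,10]), s[:,1].min(), s[:,1].max())
for a,b in((-75,-40),(-40,0),(0,40),(40,80)):
    k=(s[:,1]>a)&(s[:,1]<b); print(a,np.percentile(s[k,0],[2]))
# tall stuff near far side approach, sled frame
c=np.array([.6008,-.1047]); u=np.array([.354,.935]); v=np.array([-.935,.354])
pink=(im[...,2]-im[...,1]>40)&(D>0)&(P[...,2]>.01)
pp=P[pink]; w=np.stack([(pp[:,:2]-c)@u,(pp[:,:2]-c)@v],1)*1000
import collections
for k in (w[:,0]<20, w[:,0]>=20): print('pink sledframe min/max',w[k].min(0),w[k].max(0),pp[k].min(0),pp[k].max(0))
```

```text
L ((624.319580078125, 41.98506164550781), (30.364315032958984, 60.48401641845703), 79.68350219726562)
tool axes cols
 [[-0.    -0.955  0.297]
 [ 0.     0.297  0.955]
 [-1.     0.     0.   ]] 0.08544387278443553
cradle min x [124.25653325 124.59250093 125.34148931] -79.55078438042673 83.3909204230247
-75 [124.42406379]
-40 [124.16148439]
0 [124.73633797]
40 [125.02109743]
pink sledframe min/max [-581.77642415 -329.03135087] [-43.80232755 522.47938096] [ 0.09602305 -0.70999299  0.01000597] [0.74183028 0.03936865 0.11627535]
pink sledframe min/max [  58.25691374 -213.83932194] [337.50020332 213.36705147] [ 0.4602458  -0.11353731  0.01017138] [0.84928481 0.28603528 0.11447143]
```

Run:
```python
from h import *
D=np.load('top0.npy'); P=cloud('top',D); im=cv2.imread('pics/top0.png').astype(int)
c=np.array([.6008,-.1047]); u=np.array([.354,.935]); v=np.array([-.935,.354])
pink=(im[...,2]-im[...,1]>40)&(D>0)&(P[...,2]>.008)
for n,(c0,c1,r0,r1) in dict(A=(340,392,128,192),B=(255,315,88,155)).items():
    m=np.zeros_like(pink); m[r0:r1,c0:c1]=1; pp=P[m&pink]; w=np.stack([(pp[:,:2]-c)@u,(pp[:,:2]-c)@v],1)*1000
    for lo,hi in((.0,.06),(.06,.13)):
        k=(pp[:,2]>lo)&(pp[:,2]<hi); print(n,lo,cv2.boxPoints(cv2.minAreaRect(w[k].astype(np.float32))).round().tolist())
```

```text
A 0.0 [[-144.0, -97.0], [-129.0, -186.0], [-62.0, -175.0], [-77.0, -86.0]]
A 0.06 [[-130.0, -178.0], [-129.0, -184.0], [-65.0, -175.0], [-65.0, -169.0]]
B 0.0 [[56.0, -181.0], [150.0, -218.0], [176.0, -154.0], [82.0, -117.0]]
B 0.06 [[132.0, -212.0], [138.0, -214.0], [164.0, -152.0], [159.0, -150.0]]
```

>>> carry_out(
  increments=[
    [[0,0,0],[0.63,-1,0],0.56],
    [[0,0,0],[0.63,-1,0],0.56],
    [[0,0,0],[0.63,-1,0],0.56],
    [[0,0,0],[0.63,-1,0],0.56],
    [[0,0,0],[0.63,-1,0],0.56],
    [[0,0,0],[0.63,-1,0],0.56],
    [[0,0,0],[0.63,-1,0],0.56],
    [[0,0,0],[0.63,-1,0],0.56],
  ],
)

```text
t: 2.0
tool_pos: [0.2878, 0.4326, 0.4049]
tool_rot: [-0.987, 1.334, 0.989]
contact_force: [0.4, 0.2, 0.3]
opening: 0.048
```

>>> carry_out(
  increments=[
    [[0,0,0],[0.63,-1,0],0.56],
    [[0,0,0],[0.63,-1,0],0.56],
    [[0,0,0],[0.63,-1,0],0.56],
    [[0,0,0],[0.63,-1,0],0.56],
    [[0,0,0],[0.63,-1,0],0.56],
    [[0,0,0],[0.63,-1,0],0.56],
    [[0,0,0],[0.63,-1,0],0.56],
    [[0,0,0],[0.63,-1,0],0.56],
  ],
)

```text
t: 2.8
tool_pos: [0.3916, 0.2653, 0.4062]
tool_rot: [-0.988, 1.33, 0.988]
contact_force: [0.7, -0.2, -0.8]
opening: 0.048
```

>>> carry_out(
  increments=[
    [[0,0,0],[0.63,-1,0],0.56],
    [[0,0,0],[0.63,-1,0],0.56],
    [[0,0,0],[0.63,-1,0],0.56],
    [[0,0,0],[0.63,-1,0],0.56],
    [[0,0,0],[0.63,-1,0],0.56],
    [[0,0,0],[0.63,-1,0],0.56],
    [[0,0,0],[0.63,-1,0],0.56],
    [[0,0,0],[0.63,-1,0],0.56],
  ],
)

```text
t: 3.6
tool_pos: [0.4954, 0.0978, 0.4077]
tool_rot: [-0.988, 1.326, 0.986]
contact_force: [-0.4, 0.3, -0.3]
opening: 0.0477
```

>>> carry_out(
  increments=[
    [[0,0,0],[0.63,-1,0],0.56],
    [[0,0,0],[0.63,-1,0],0.56],
    [[0,0,0],[0.63,-1,0],0.56],
    [[0,0,0],[0.63,-1,0],0.56],
    [[0,0,0],[0.63,-1,0],0.56],
    [[0,0,0],[0.63,-1,0],0.56],
    [[0,0,0],[0.63,-1,0],0.56],
    [[0,0,0],[0.63,-1,0],0.56],
  ],
)

```text
t: 4.4
tool_pos: [0.5997, -0.0698, 0.4085]
tool_rot: [-0.988, 1.324, 0.985]
contact_force: [0.8, 0.3, 1.1]
opening: 0.0479
```

>>> carry_out(
  increments=[
    [[0,0,-0.15],[0.7,-0.92,0],0.56],
    [[0,0,-0.15],[0.7,-0.92,0],0.56],
    [[0,0,-0.15],[0.7,-0.92,0],0.56],
    [[0,0,-0.1],[0.6,-0.85,0],0.56],
    [[0,0,0],[0,0,-1],0.56],
    [[0,0,0],[0,0,-1],0.56],
    [[0,0,0],[0,0,-1],0.56],
    [[0,0,0],[0,0,-1],0.56],
  ],
)

```text
t: 5.2
tool_pos: [0.6581, -0.1496, 0.3308]
tool_rot: [-0.948, 1.342, 0.93]
contact_force: [0.1, 0.2, 0.5]
opening: 0.0479
```

```bash
cat >> h.py <<'E'
xs=np.array([.177,.984]); ys=np.array([-.984,.177]); g=np.array([.5575,.054])
def tool():
    o=get_obs(); T=R.from_rotvec(o['tool_rot']).as_matrix()
    d=o['tool_pos'][:2]-g
    print('t',round(o['t'],2),'tcp',o['tool_pos'].round(4),'x axis',T[:,0].round(3),'jaw head',np.degrees(np.arctan2(T[1,2],T[0,2])).round(1),'F',o['contact_force'].round(1),'open',round(o['opening'],4),'station xy mm',(np.array([d@xs,d@ys])*1000).round(1))
E
python3 -c "
from h import *
tool()"
```

```text
t 5.2 tcp [ 0.6581 -0.1496  0.3308] x axis [ 0.019  0.    -1.   ] jaw head 69.4 F [0.1 0.2 0.5] open 0.0479 station xy mm [-182.5 -135.1]
```

>>> carry_out(
  increments=[
    [[0,0.19,0],[-0.1,0.2,-1],0.56],
    [[0,0,0],[-0.05,0.05,-1],0.56],
    [[0,0,0],[0,0,-1],0.56],
    [[0,0,0],[0,0,-1],0.56],
    [[0,0,0],[0,0,-1],0.56],
    [[0,0,0],[0,0,-1],0.56],
    [[0,0,0],[0,0,-0.8],0.56],
    [[0,0,0],[0,0,-0.4],0.56],
  ],
)

```text
t: 6.0
tool_pos: [0.6531, -0.142, 0.176]
tool_rot: [-0.937, 1.365, 0.949]
contact_force: [0.1, -0.5, 0.0]
opening: 0.048
```

```bash
python3 -c "
from h import *
tool()
im,D=get_image('top'); np.save('top1.npy',D)
cv2.imwrite('pics/top1.png',cv2.resize(im[100:300,180:440],None,fx=3,fy=3))
im,D=get_image('scene'); cv2.imwrite('pics/scene1.png',cv2.resize(im[120:320,120:380],None,fx=3,fy=3))"
```

```text
t 6.0 tcp [ 0.6531 -0.142   0.176 ] x axis [-0.01   0.002 -1.   ] jaw head 69.5 F [ 0.1 -0.5  0. ] open 0.048 station xy mm [-175.9 -128.8]
```

View pics/top1.png

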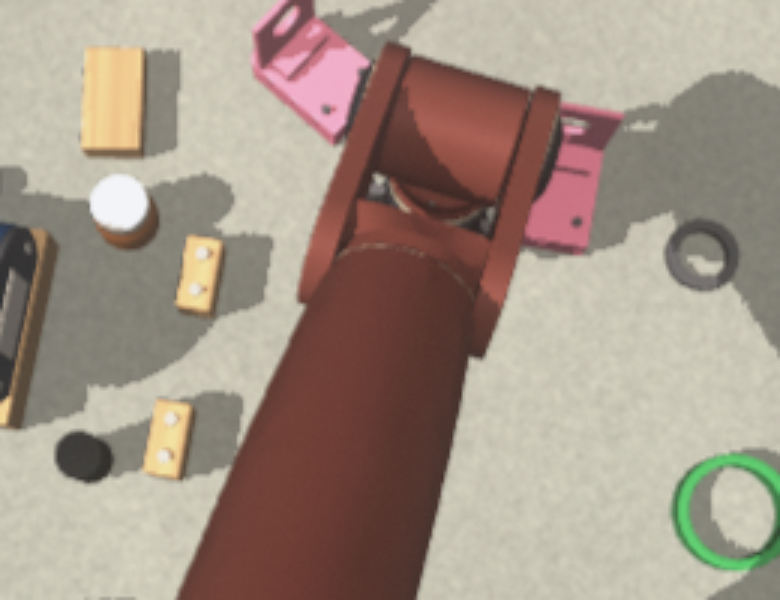

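View pics/scene1.png

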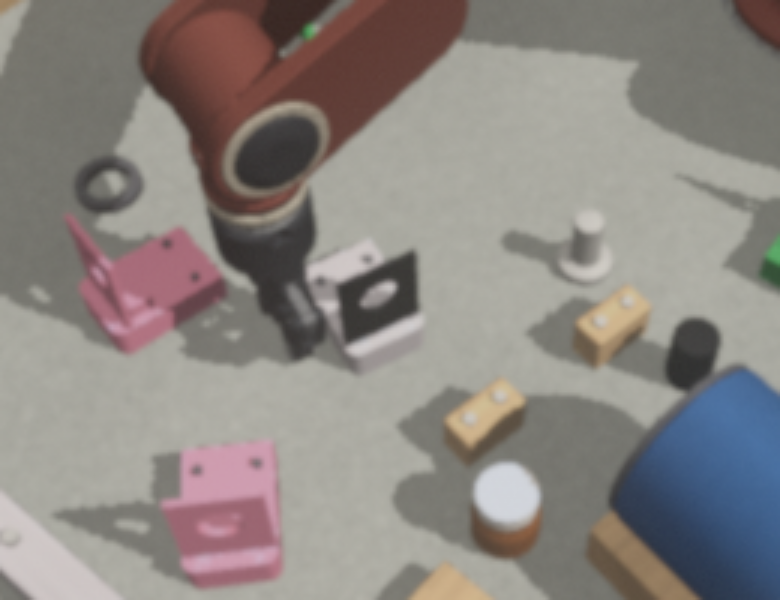

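>>> carry_out(
  increments=[
    [[0,0,0],[-0.33,0.12,0],0.56],
    [[0,0,0],[-0.33,0.12,0],0.56],
    [[0,0,0],[-0.33,0.12,0],0.56],
    [[0,0,0.25],[-0.39,0.12,0],0.56],
    [[0,0,0.25],[-0.39,0.1,0],0.56],
    [[0,0,0.25],[-0.39,0.1,0],0.56],
    [[0,0,0.25],[-0.39,0.1,0],0.56],
  ],
)

```text
t: 6.8
tool_pos: [0.6015, -0.126, 0.1829]
tool_rot: [-1.025, 1.315, 1.019]
contact_force: [2.5, 0.4, -1.5]
opening: 0.0475
```

```bash
cat >> h.py <<'E'
def seesled(tag):
    """sled pose from scene camera: white-grey top at z~30mm + plate"""
    im,D=get_image('scene'); ms=masks_of('scene','sled'); P=cloud('scene',D)
    cv2.imwrite(f'pics/s{tag}.png',cv2.resize(im[150:330,180:420],None,fx=3.2,fy=3.2))
    np.savez(f's{tag}.npz',im=im,D=D)
    hsv=cv2.cvtColor(im,cv2.COLOR_BGR2HSV)
    for r in ms:
        m=r['region']&(D>0); 
        if m.sum()<50 or np.median(hsv[m][:,1])>90: continue
        z=P[...,2]; t=m&(z>.024)&(z<.036); 
        q=(P[t][:,:2]-g)*1000; s=np.stack([q@xs,q@ys],1).astype(np.float32)
        rc=cv2.minAreaRect(s); print('p',round(r['p'],2),'px',np.round(r['centre']),'top',t.sum(),'rect',np.round(rc[0],1),np.round(rc[1],1),round(rc[2],1)); print(cv2.boxPoints(rc).round(1).tolist())
        t=m&(z>.055)&(z<.115); q=(P[t][:,:2]-g)*1000; s=np.stack([q@xs,q@ys],1)
        if len(s)>20:
            L=cv2.fitLine(s.astype(np.float32),cv2.DIST_HUBER,0,.01,.01).ravel(); a=np.degrees(np.arctan2(L[1],L[0]))%180-90
            print('plate n',len(s),'heading vs station deg',a.round(1),'mean',s.mean(0).round(1),'ends y',np.percentile(s[:,1],[1,99]).round(1))
    for q in('sled_nose','sled_rear'):
        for r in tip_of('scene',q)[:4]:
            w=ray('scene',r['centre'],.015)[:2]-g; print(q,round(r['p'],2),(np.array([w@xs,w@ys])*1000).round(1))
E
python3 -c "
from h import *
tool(); seesled('a')"
```

```text
t 6.8 tcp [ 0.6015 -0.126   0.1829] x axis [ 0.004 -0.002 -1.   ] jaw head 75.6 F [ 2.5  0.4 -1.5] open 0.0475 station xy mm [-169.4  -75.1]
p 0.88 px [259. 216.] top 329 rect [-144.3  -32.3] [ 69.1 101.6] 86.8
[[-197.0, -64.0], [-95.5999984741211, -69.5999984741211], [-91.69999694824219, -0.6000000238418579], [-193.10000610351562, 5.099999904632568]]
plate n 297 heading vs station deg -4.5 mean [-107.5  -33.2] ends y [-64.1  -1.6]
p 0.8 px [195. 293.] top 774 rect [ -61.9 -254.7] [ 67.1 101.9] 56.9
[[-122.9000015258789, -254.89999389648438], [-37.5, -310.6000061035156], [-0.8999999761581421, -254.39999389648438], [-86.30000305175781, -198.6999969482422]]
plate n 425 heading vs station deg -32.9 mean [ -31.3 -275.5] ends y [-302.5 -247.5]
p 0.69 px [168. 213.] top 735 rect [-270.7 -189.2] [100.1  70.5] 89.1
[[-306.70001220703125, -238.6999969482422], [-236.1999969482422, -239.8000030517578], [-234.6999969482422, -139.6999969482422], [-305.20001220703125, -138.60000610351562]]
plate n 172 heading vs station deg 88.9 mean [-266.1 -225.7] ends y [-228.1 -222.2]
sled_nose 0.89 [-96.1 -33.4]
sled_nose 0.74 [-270.7 -239.5]
sled_nose 0.69 [ -22.9 -285.2]
sled_nose 0.6 [ 43.2 330.3]
sled_rear 0.86 [-263.  -146.8]
sled_rear 0.81 [-190.7  -33.4]
sled_rear 0.8 [-114.3 -233.7]
sled_rear 0.67 [ 68.9 220.6]
```

View pics/sa.png

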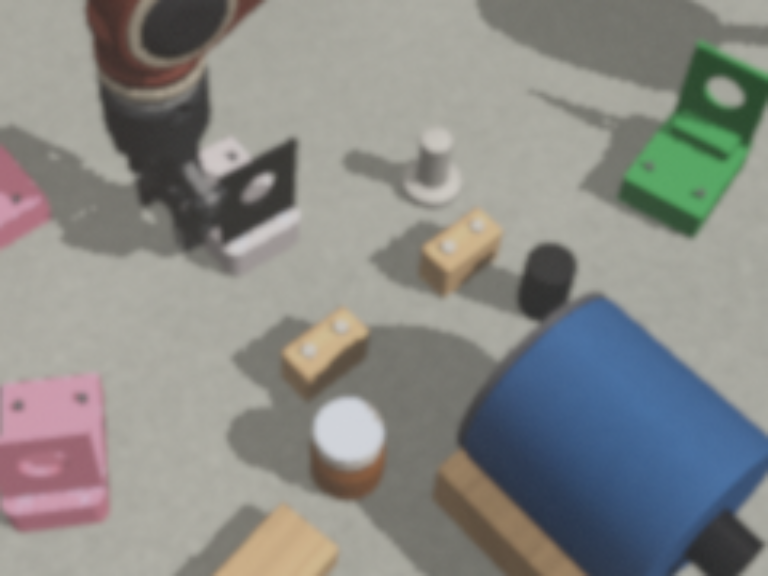

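>>> carry_out(
  increments=[
    [[0,0,0.2],[-0.4,0.08,-0.1],0.56],
    [[0,0,0.2],[-0.4,0.08,-0.1],0.56],
    [[0,0,0.2],[-0.4,0.08,0],0.56],
    [[0,0,0.1],[-0.39,0.08,0],0.56],
  ],
)

```text
t: 7.4
tool_pos: [0.5702, -0.1201, 0.1799]
tool_rot: [-1.083, 1.282, 1.07]
contact_force: [3.6, -0.4, 1.1]
opening: 0.0476
```

```bash
python3 -c "
from h import *
tool(); seesled('b')" | grep -v -e ' -2[0-9][0-9]\.'
```

```text
t 7.4 tcp [ 0.5702 -0.1201  0.1799] x axis [ 0.009 -0.003 -1.   ] jaw head 79.8 F [ 3.6 -0.4  1.1] open 0.0476 station xy mm [-169.1  -43.3]
p 0.82 px [169. 213.] top 731 rect [-270.8 -189. ] [100.2  70.2] 88.3
p 0.75 px [270. 211.] top 260 rect [-1.426e+02  1.000e-01] [97.8 69.2] 0.1
[[-191.5, 34.70000076293945], [-191.39999389648438, -34.599998474121094], [-93.5999984741211, -34.400001525878906], [-93.69999694824219, 34.79999923706055]]
plate n 273 heading vs station deg -0.4 mean [-108.5    3.4] ends y [-29.6  33. ]
sled_nose 0.89 [-102.9    7.2]
sled_nose 0.89 [ 49.3 320.8]
sled_rear 0.94 [-272.1 -133.7]
sled_rear 0.92 [-196.    -0.8]
sled_rear 0.89 [ 71.6 218.6]
```

```bash
python3 -c "
from h import *
print(get_obs()['q'].round(2))"
```

```text
[-0.34  0.2   1.86  0.    1.08 -1.73]
```

>>> carry_out(
  increments=[
    [[0,0,0],[0.6,-0.1,0],0.5],
    [[0,0,0],[0.6,-0.1,0],0.4],
    [[0,0,0],[0.2,0,1],0.35],
    [[0,0,0],[0,0,1],0.35],
    [[0,0,0],[0,0,1],0.35],
    [[0,0,0],[0,0,1],0.35],
    [[0,0,0],[0,0,1],0.35],
    [[0,0,0],[0,0,1],0.35],
  ],
)

```text
t: 8.4
tool_pos: [0.6035, -0.1248, 0.2976]
tool_rot: [-1.074, 1.291, 1.081]
contact_force: [-1.2, -0.2, 0.5]
opening: 0.0302
```

>>> carry_out(
  increments=[
    [[0,0,-1],[0,-0.7,0.2],0.35],
    [[0,0,-1],[-0.2,-0.7,0],0.35],
    [[0,0,-1],[-0.6,-0.5,0],0.35],
    [[0,0,-1],[-0.6,0,0],0.35],
    [[0,0,-1],[-0.6,0,0],0.35],
    [[0,0,-1],[-0.6,0,0],0.35],
    [[0,0,-1],[-0.6,0,0],0.35],
    [[0,0,-1],[-0.6,0,0],0.35],
  ],
)

```text
t: 9.2
tool_pos: [0.5359, -0.167, 0.3089]
tool_rot: [-0.445, 1.523, 0.436]
contact_force: [-0.5, 0.2, -0.7]
opening: 0.03
```

>>> carry_out(
  increments=[
    [[0,0,-1],[-0.2,0,0],0.35],
    [[0,0,-1],[0,0,0],0.35],
    [[0,0,-1],[0,0,0],0.35],
    [[0,0,-1],[0,0,0],0.35],
    [[0,0,-1],[0,0,0],0.35],
    [[0,0,-1],[0,0,0],0.35],
    [[0,0,-0.7],[0,0,0],0.35],
  ],
)

```text
t: 9.9
tool_pos: [0.5374, -0.1694, 0.3101]
tool_rot: [0.103, 1.569, -0.112]
contact_force: [-0.8, 0.6, -0.9]
opening: 0.0298
```

```bash
python3 -c "
from h import *
tool(); seesled('c')" | grep -v -e ' -2[0-9][0-9]\.'
```

```text
t 9.9 tcp [ 0.5374 -0.1694  0.3101] x axis [-0.001 -0.006 -1.   ] jaw head -7.8 F [-0.8  0.6 -0.9] open 0.0298 station xy mm [-223.4  -19.8]
p 0.95 px [264. 208.] top 590 rect [-144.9    2. ] [101.3  69.4] 0.9
[[-196.10000610351562, 35.900001525878906], [-195.0, -33.5], [-93.69999694824219, -31.899999618530273], [-94.80000305175781, 37.5]]
plate n 320 heading vs station deg 0.3 mean [-108.6    0.8] ends y [-31.   35.4]
p 0.6 px [170. 215.] top 725 rect [-270.6 -189.2] [99.9 71. ] 88.6
sled_nose 0.65 [ 50.8 317.4]
sled_nose 0.58 [-101.5    6. ]
sled_rear 0.83 [ 71.5 219.4]
sled_rear 0.68 [-264.6 -139.1]
sled_rear 0.67 [-185.5   -2.1]
```

View pics/sc.png

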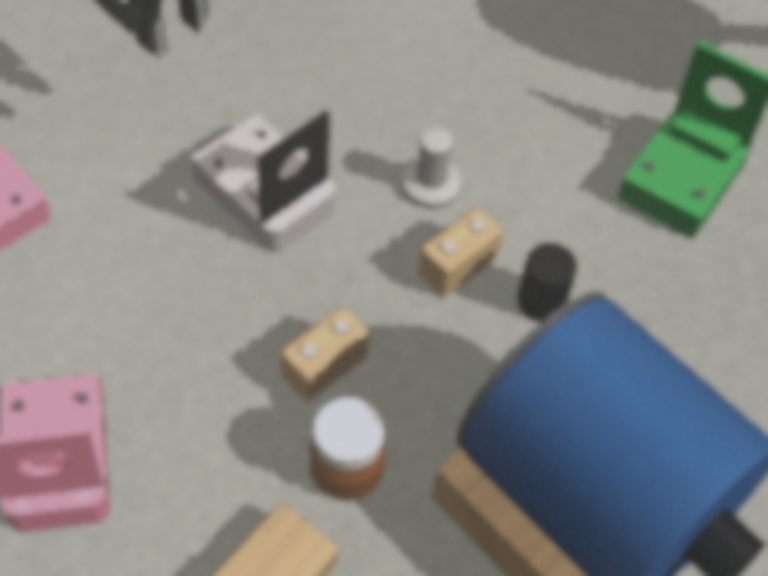

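>>> carry_out(
  increments=[
    [[0,0,-0.3],[-0.5,0.1,0],0.35],
    [[0,0,-0.12],[-0.52,0.1,-1],0.35],
    [[0,0,0],[0,0,-1],0.35],
    [[0,0,0],[0,0,-1],0.35],
    [[0,0,0],[0,0,-1],0.35],
    [[0,0,0],[0,0,-1],0.35],
    [[0,0,0],[0,0,-0.7],0.35],
    [[0,0,0],[0,0,-0.3],0.35],
  ],
)

```text
t: 10.9
tool_pos: [0.5137, -0.1647, 0.1888]
tool_rot: [0.133, 1.564, -0.145]
contact_force: [-0.1, 0.6, 0.0]
opening: 0.0299
```

```bash
python3 -c "
from h import *
tool()
d=np.load('sc.npz'); P=cloud('scene',d['D']); z=P[...,2]; q=(P[...,:2]-g)*1000; s=np.stack([q@xs,q@ys],-1)
for lab,y0 in(('near',68),('far',-68)):
    m=(abs(z-.04)<.004)&(abs(s[...,0])<30)&(abs(s[...,1]-y0)<45)&(d['D']>0); print(lab,cv2.minAreaRect(s[m].astype(np.float32)),m.sum())
"
```

```text
t 10.9 tcp [ 0.5137 -0.1647  0.1888] x axis [ 0.002 -0.008 -1.   ] jaw head -10.1 F [-0.1  0.6  0. ] open 0.0299 station xy mm [-223.     4.4]
near ((4.52377986907959, 70.16905212402344), (59.50669479370117, 30.58670425415039), 89.37069702148438) 250
far ((3.8139076232910156, -66.6211929321289), (58.987728118896484, 30.491764068603516), 89.1237564086914) 286
```

>>> carry_out(
  increments=[
    [[0,0,0],[0.2,0.2,-0.3],0.35],
    [[0,0,0],[0.12,0.49,-0.1],0.35],
    [[0,0,0],[0.09,0.49,0],0.35],
    [[0,0,0],[0.09,0.49,0],0.35],
    [[0,0,0],[0.09,0.49,0],0.35],
    [[0,0,0],[0.09,0.49,0],0.35],
    [[0,0,0],[0.09,0.49,0],0.35],
  ],
)

```text
t: 11.6
tool_pos: [0.5308, -0.0979, 0.1823]
tool_rot: [0.13, 1.561, -0.147]
contact_force: [0.2, -2.0, -1.1]
opening: 0.0303
```

```bash
cat >> h.py <<'E'
def rel(tag):
    d=np.load(f's{tag}.npz'); P=cloud('scene',d['D']); z=P[...,2]; q=(P[...,:2]-g)*1000; s=np.stack([q@xs,q@ys],-1)-np.array([4.2,1.8])
    th=np.radians(0.4); M=np.array([[np.cos(th),np.sin(th)],[-np.sin(th),np.cos(th)]]); s=s@M  # rotate +0.4deg
    hsv=cv2.cvtColor(d['im'],cv2.COLOR_BGR2HSV)
    m=(abs(z-.03)<.006)&(hsv[...,1]<60)&(hsv[...,2]>100)&(d['D']>0)&(abs(s[...,1])<60)&(s[...,0]>-220)&(s[...,0]<124)
    m=cv2.morphologyEx(m.astype(np.uint8),cv2.MORPH_OPEN,np.ones((2,2)))>0
    r=cv2.minAreaRect(s[m].astype(np.float32)); print('REL sled',np.round(r[0],1),np.round(r[1],1),round(r[2],1),m.sum(),'x rng',np.percentile(s[m][:,0],[1,99]).round(1),'y rng',np.percentile(s[m][:,1],[1,99]).round(1))
E
python3 -c "
from h import *
tool(); seesled('d');rel('d');rel('c')" | grep -v -e ' -2[0-9][0-9]\.'
```

```text
t 11.6 tcp [ 0.5308 -0.0979  0.1823] x axis [ 0.004 -0.011 -1.   ] jaw head -10.1 F [ 0.2 -2.  -1.1] open 0.0303 station xy mm [-154.2   -0.6]
p 0.91 px [169. 215.] top 726 rect [-270.3 -189.1] [100.8  70.7] 87.6
p 0.65 px [279. 219.] top 651 rect [-92.    0.3] [ 70.  104.7] 89.8
[[-144.39999389648438, -34.599998474121094], [-39.70000076293945, -34.900001525878906], [-39.5, 35.099998474121094], [-144.1999969482422, 35.400001525878906]]
plate n 322 heading vs station deg -0.1 mean [-54.2  -1.5] ends y [-33.1  33.1]
sled_nose 0.87 [-46.8   0.7]
sled_nose 0.62 [ 43.  319.1]
sled_rear 0.91 [-140.1   -0.6]
sled_rear 0.87 [ 71.8 220.2]
sled_rear 0.56 [-264.8 -139.3]
REL sled [ 129.4 -161.7] [111.3 661.8] 54.2 650 x rng [-142.4  -44.4] y rng [-36.5  31.8]
REL sled [ 101.9 -162.2] [110.5 701.6] 56.8 583 x rng [-195.   -98.8] y rng [-35.1  32.4]
```

View pics/sd.png

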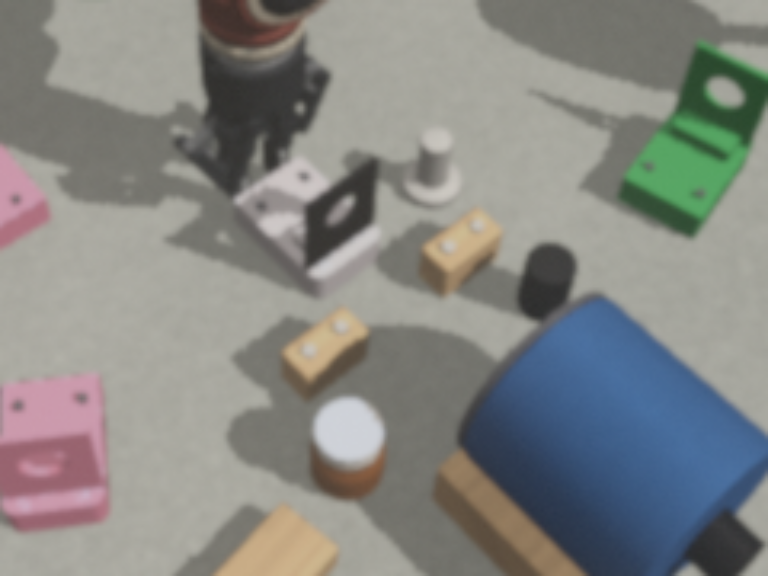

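>>> carry_out(
  increments=[
    [[0,0,0],[0.04,0.5,-0.1],0.35],
    [[0,0,0],[0.04,0.5,0],0.35],
    [[0,0,0],[0.04,0.4,0],0.35],
  ],
)

```text
t: 12.1
tool_pos: [0.534, -0.0709, 0.1814]
tool_rot: [0.13, 1.558, -0.151]
contact_force: [-0.6, -2.7, 0.5]
opening: 0.0298
```

```bash
python3 -c "
from h import *
tool(); seesled('e');rel('e')" | grep -v -e ' -2[0-9][0-9]\.'
```

```text
t 12.1 tcp [ 0.534  -0.0709  0.1814] x axis [ 0.007 -0.014 -1.   ] jaw head -10.3 F [-0.6 -2.7  0.5] open 0.0298 station xy mm [-127.1    1. ]
p 0.58 px [286. 227.] top 667 rect [-64.    1.4] [102.4  69.5] 0.1
[[-115.19999694824219, 36.0], [-115.0999984741211, -33.400001525878906], [-12.699999809265137, -33.20000076293945], [-12.800000190734863, 36.20000076293945]]
plate n 296 heading vs station deg -0.5 mean [-27.4  -1.7] ends y [-32.1  32.5]
p 0.57 px [170. 218.] top 722 rect [-271.5 -189.6] [100.1  73.2] 89.9
sled_nose 0.63 [-13.1   0.4]
sled_nose 0.61 [ 47.3 327.8]
sled_rear 0.78 [-116.     4.6]
sled_rear 0.67 [ 74.6 213.6]
sled_rear 0.58 [-266.7 -138.6]
REL sled [-68.5   5.1] [102.4  82.1] 1.8 669 x rng [-114.5  -18. ] y rng [-34.4  32.5]
```

View pics/se.png

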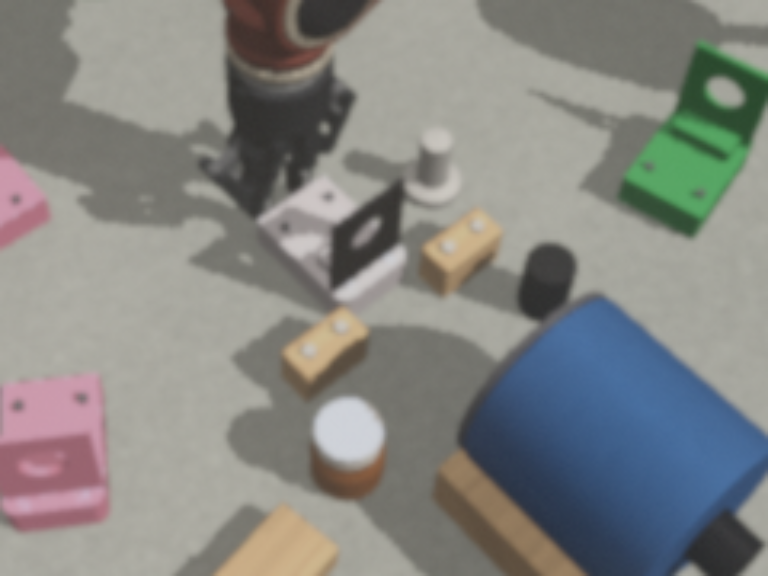

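>>> carry_out(
  increments=[
    [[0.07,0.04,0],[0.08,0.45,0],0.35],
    [[0.07,0.03,0],[0.08,0.45,0],0.35],
    [[0,0,0],[0.08,0.49,0],0.35],
    [[0,0,0],[0.08,0.49,0],0.35],
  ],
)

```text
t: 12.7
tool_pos: [0.5405, -0.0322, 0.1812]
tool_rot: [0.141, 1.568, -0.142]
contact_force: [-1.1, -3.2, -0.6]
opening: 0.0298
```

```bash
python3 -c "
from h import *
tool(); seesled('f');rel('f')" | grep -v -e ' -2[0-9][0-9]\.'
```

```text
t 12.7 tcp [ 0.5405 -0.0322  0.1812] x axis [-0.002 -0.    -1.   ] jaw head -10.3 F [-1.1 -3.2 -0.6] open 0.0298 station xy mm [-87.8   1.4]
p 0.96 px [297. 235.] top 731 rect [-22.8   3.4] [ 79.9 100.9] 89.8
[[-73.4000015258789, -36.400001525878906], [27.5, -36.79999923706055], [27.799999237060547, 43.099998474121094], [-73.0999984741211, 43.5]]
plate n 300 heading vs station deg -0.5 mean [13.6 -0.1] ends y [-30.2  34.4]
p 0.85 px [171. 216.] top 717 rect [-270.4 -189.1] [100.5  69.2] 87.8
sled_nose 0.97 [ 52.7 321.1]
sled_nose 0.7 [26.4  2.1]
sled_rear 0.93 [-61.6   5.1]
sled_rear 0.79 [-268.9 -141.6]
sled_rear 0.65 [ 72.6 225. ]
REL sled [ 166.4 -158.9] [113.5 615.2] 49.9 728 x rng [-75.4  23.2] y rng [-32.7  35.2]
```

View pics/sf.png

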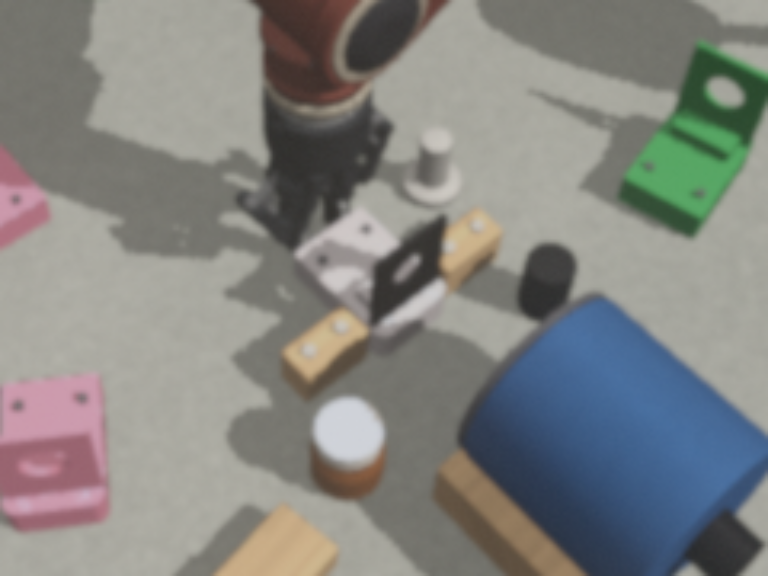

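>>> carry_out(
  increments=[
    [[0,0,0],[0.09,0.49,0],0.35],
    [[0,0,0],[0.09,0.49,0],0.35],
    [[0,0,0],[0.09,0.49,0],0.35],
    [[0,0,0],[0.09,0.49,0],0.35],
  ],
)

```text
t: 13.3
tool_pos: [0.5479, 0.0081, 0.1811]
tool_rot: [0.141, 1.568, -0.144]
contact_force: [-0.9, -2.7, 0.5]
opening: 0.0299
```

>>> carry_out(
  increments=[
    [[0,0,0],[0.09,0.49,0],0.35],
    [[0,0,0],[0.09,0.49,0],0.35],
    [[0,0,0],[0.09,0.49,0],0.35],
    [[0,0,0],[0.08,0.4,0],0.35],
  ],
)

```text
t: 13.7
tool_pos: [0.5554, 0.0495, 0.181]
tool_rot: [0.14, 1.569, -0.143]
contact_force: [-1.0, -2.5, 0.7]
opening: 0.03
```

```bash
python3 -c "
from h import *
tool(); seesled('g');rel('g')" | grep -v -e ' -2[0-9][0-9]\.'
```

```text
t 13.7 tcp [0.5554 0.0495 0.181 ] x axis [-0.003 -0.002 -1.   ] jaw head -10.3 F [-1.  -2.5  0.7] open 0.03 station xy mm [-4.8  1.3]
p 0.87 px [170. 215.] top 730 rect [-271.6 -189.1] [100.2  72.7] 88.0
p 0.44 px [204. 130.] top 34 rect [-445.    51.6] [85.5 86.2] 67.1
[[-501.3999938964844, 29.0], [-422.0, -4.5], [-388.70001220703125, 74.30000305175781], [-468.1000061035156, 107.80000305175781]]
sled_nose 0.94 [109.2   9.5]
sled_nose 0.88 [ 47.3 318. ]
sled_rear 0.7 [15.5  4.6]
sled_rear 0.66 [-271.4 -145.1]
sled_rear 0.64 [ 69.3 215.9]
REL sled [ 183.2 -183.6] [ 78.7 566. ] 39.0 711 x rng [  7.6 129. ] y rng [-62.   34.8]
```

View pics/sg.png

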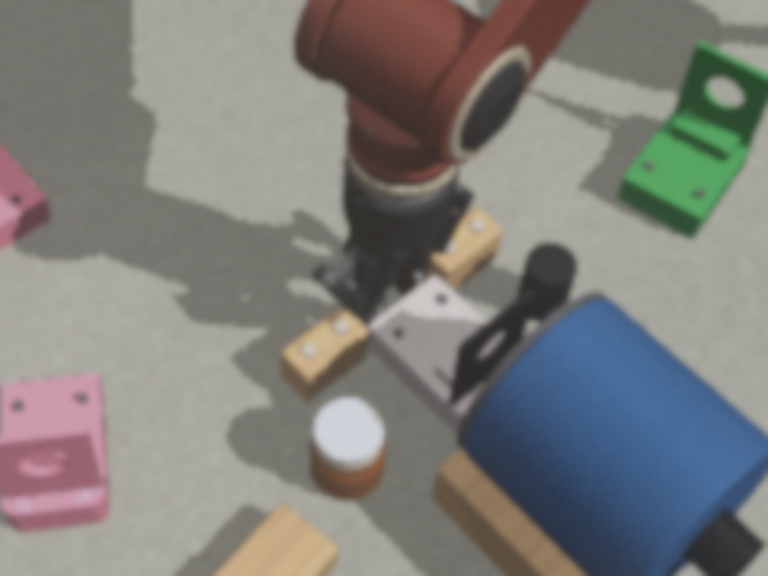

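>>> carry_out(
  increments=[
    [[0,0,0],[0.05,0.25,0],0.35],
    [[0,0,0],[0.05,0.25,0],0.35],
    [[0,0,0],[0.05,0.25,0],0.35],
  ],
)

```text
t: 14.2
tool_pos: [0.5583, 0.0634, 0.1809]
tool_rot: [0.14, 1.569, -0.145]
contact_force: [-0.9, -3.5, 1.0]
opening: 0.03
```

>>> carry_out(
  increments=[
    [[0,0,0],[0.03,0.15,0],0.35],
  ],
)

```text
t: 14.3
tool_pos: [0.5589, 0.0666, 0.1809]
tool_rot: [0.14, 1.569, -0.146]
contact_force: [0.2, -3.6, 0.4]
opening: 0.03
```

```bash
python3 -c "
from h import *
tool()"
```

```text
t 14.3 tcp [0.5589 0.0666 0.1809] x axis [-0.004 -0.004 -1.   ] jaw head -10.4 F [ 0.2 -3.6  0.4] open 0.03 station xy mm [12.6  0.8]
```

Force is still just sliding friction, so I'll keep going in small steps until it rises.

>>> carry_out(
  increments=[
    [[0,0,0],[0.02,0.1,0],0.35],
  ],
)

```text
t: 14.4
tool_pos: [0.5594, 0.0687, 0.1809]
tool_rot: [0.139, 1.569, -0.146]
contact_force: [-1.8, -9.5, 1.5]
opening: 0.03
```

>>> carry_out(
  increments=[
    [[0,0,0],[0.02,0.1,0],0.35],
  ],
)

```text
t: 14.5
tool_pos: [0.5597, 0.0696, 0.181]
tool_rot: [0.134, 1.571, -0.149]
contact_force: [-4.4, -17.5, 4.4]
opening: 0.0299
```

>>> carry_out(
  increments=[
    [[0,0,0],[0.02,0.1,0],0.35],
  ],
)

```text
t: 14.6
tool_pos: [0.56, 0.0703, 0.181]
tool_rot: [0.129, 1.572, -0.153]
contact_force: [-3.4, -12.1, 2.7]
opening: 0.0302
```

Cradle contact is clear, with the force rising to 17 N. Now backing off straight and lifting.

>>> carry_out(
  increments=[
    [[0,0,0],[-0.05,-0.3,0],0.35],
    [[0,0,0],[-0.09,-0.5,0],0.35],
    [[0,0,0],[-0.13,-0.7,0],0.35],
    [[0,0,0],[-0.13,-0.7,0],0.35],
    [[0,0,0],[0,0,0.8],0.35],
    [[0,0,0],[0,0,1],0.35],
    [[0,0,0],[0,0,1],0.35],
    [[0,0,0],[0,0,1],0.35],
  ],
)

```text
t: 15.4
tool_pos: [0.5493, 0.0226, 0.2586]
tool_rot: [0.137, 1.578, -0.151]
contact_force: [-0.4, 0.7, 0.4]
opening: 0.0299
```

>>> carry_out(
  increments=[
    [[0,0,0],[0,-1,1],0.35],
    [[0,0,0],[0,-1,1],0.35],
    [[0,0,0],[0,-1,1],0.35],
    [[0,0,0],[0,-1,0],0.35],
    [[0,0,0],[0,-1,0],0.35],
    [[0,0,0],[0,-1,0],0.35],
    [[0,0,0],[0,-1,0],0.35],
    [[0,0,0],[0,-1,0],0.35],
  ],
)

```text
t: 16.2
tool_pos: [0.5494, -0.1419, 0.3391]
tool_rot: [0.136, 1.555, -0.148]
contact_force: [0.6, 0.8, 0.1]
opening: 0.0296
```

>>> carry_out(
  increments=[
    [[0,0,0],[0,-1,0],0.35],
    [[0,0,0],[0,-1,0],0.35],
    [[0,0,0],[0,-1,0],0.35],
    [[0,0,0],[0,-1,0],0.35],
    [[0,0,0],[0,0,0],0.35],
    [[0,0,0],[0,0,0],0.35],
  ],
)

```text
t: 16.8
tool_pos: [0.5481, -0.2276, 0.348]
tool_rot: [0.139, 1.545, -0.152]
contact_force: [-0.3, 0.1, -0.3]
opening: 0.0301
```

```bash
python3 -c "
from h import *
tool(); seesled('h')
im,D=get_image('top'); cv2.imwrite('pics/top2.png',cv2.resize(im[120:300,120:340],None,fx=3.3,fy=3.3,interpolation=0)); P=cloud('top',D); z=P[...,2]; q=(P[...,:2]-g)*1000; s=np.stack([q@xs,q@ys],-1)
hsv=cv2.cvtColor(im,cv2.COLOR_BGR2HSV)
m=(abs(z-.03)<.004)&(D>0)&(abs(s[...,1])<45)&(s[...,0]>17)&(s[...,0]<122); k=s[m]
print(cv2.minAreaRect(k.astype(np.float32)),m.sum(),np.percentile(k,[1,99],axis=0))
m=(z>.06)&(z<.118)&(D>0)&(abs(s[...,1])<40)&(s[...,0]>80)&(s[...,0]<122)&(hsv[...,2]<90); print('plate',cv2.minAreaRect(s[m].astype(np.float32)),m.sum())
for lab,y0 in(('near',68),('far',-68)):
    m=(abs(z-.04)<.004)&(abs(s[...,0])<17.5)&(abs(s[...,1]-y0)<32)&(D>0); print(lab,cv2.minAreaRect(s[m].astype(np.float32))[0],m.sum())
m=(abs(z-.05)<.003)&(D>0)&(abs(s[...,1])<80)&(s[...,0]>118)&(s[...,0]<140)&(abs(s[...,1])>40);print('cradle front',np.percentile(s[m][:,0],3))
for q in('lens_tube','screw_jar','post_holder'): print(q,[np.round(r['centre'],1) for r in look_for('top',q)][:2])
" | grep -v -e ' -2[0-9][0-9]\.'
```

```text
t 16.8 tcp [ 0.5481 -0.2276  0.348 ] x axis [ 0.02 -0.01 -1.  ] jaw head -10.6 F [-0.3  0.1 -0.3] open 0.0301 station xy mm [-278.7  -40.6]
p 0.94 px [323. 264.] top 681 rect [68.4  2.3] [69.2 78.4] 89.5
[[28.899999618530273, -31.899999618530273], [107.30000305175781, -32.599998474121094], [107.9000015258789, 36.5], [29.600000381469727, 37.29999923706055]]
plate n 82 heading vs station deg 0.6 mean [114.4 -16.4] ends y [-31.  13.]
p 0.73 px [172. 217.] top 704 rect [-270.  -189.3] [100.  69.] 88.4
sled_nose 0.94 [ 52.4 318.2]
sled_nose 0.6 [127.4   7. ]
sled_rear 0.89 [30.7  2.5]
sled_rear 0.85 [-268.4 -140.1]
sled_rear 0.59 [ 66.6 221.3]
((73.1995620727539, 0.6610221862792969), (97.24234771728516, 67.837158203125), 0.12503725290298462) 741 [[ 25.11045089 -32.74578783]
 [117.05142057  34.34364574]]
plate ((109.93523406982422, 0.5464553833007812), (6.068007946014404, 66.33570861816406), 0.08147646486759186) 206
near (0.05089569091796875, 68.19275665283203) 294
far (-0.31754493713378906, -67.51287841796875) 280
cradle front 124.4560037129098
lens_tube [array([205.9, 251.8])]
screw_jar [array([220.1, 172.1])]
post_holder [array([261.7, 265.5])]
```

View pics/top2.png

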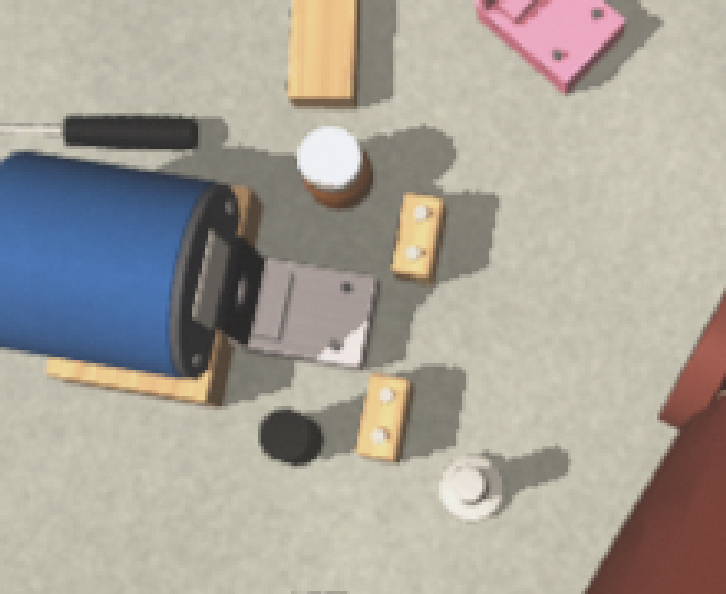

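View pics/sh.png

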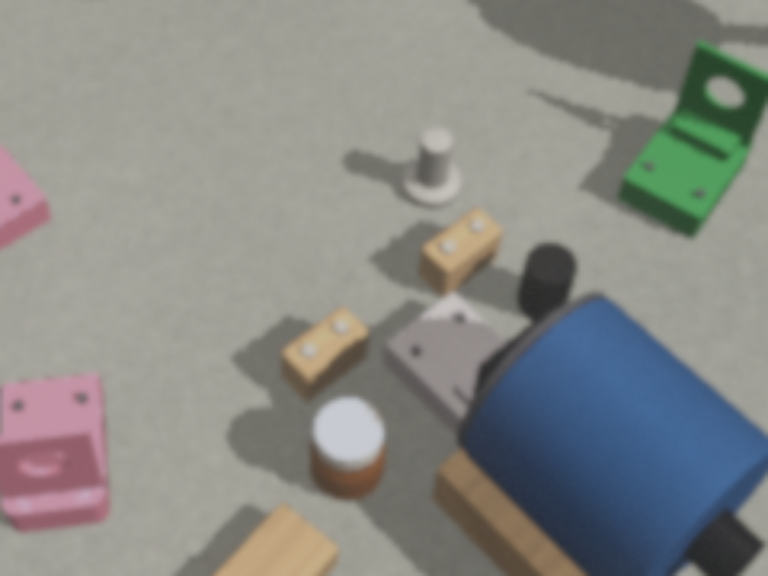

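```bash
python3 -c "
from station import *
print(finish_job())"
```

```text
the job is handed in; nothing more can be done
None
```

The sled is through the gap with its nose resting square against the cradle front. The job is handed in at about t = 17 s; no verdict was reported.

**What I did:** I pushed the sled sideways with two fingers on its far side, which turned it square and brought it onto the gap's centre line. I then pushed on its rear face with both fingers, straight through the gap. At the cradle the force rose from about 3.6 N to 17 N. After that I drew the fingers straight back and lifted them clear.

**Last checks (top camera, station frame):**

| Check | Measured | Required |
|---|---|---|
| Rear face | x about 25 mm | above 15 mm |
| Nose, worked out from the plate | x about 124.5 mm | above 120 mm |
| Offset from centre line | about 0.6 mm | within 30 mm |
| Angle to the station | about 0.1° | within 5° |

- **In the gap:** I looked with the sled's middle at about x = -26 mm, under 1 mm off the centre line. The next push took it on through.
- **Bystanders:** The lens tube, jar and post were where they started, to within 2 pixels. I did not re-measure the tape roll, driver, offcut and retainer, but the arm never went near them.
- **Robot:** The measured force on the tool was about zero, so it was touching nothing.
- **Disagreement:** The scene camera read about 4 mm further along x than the top camera. The fixed blocks showed the same offset, so I took it as calibration error and relied on the top camera for the final position.

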